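Slide the timer shelf home on its runners and latch it

ROBOT

A 6-joint arm with a two-finger parallel gripper is mounted at the origin on a cart in front of the work surface, level with it; the furniture and walls round the work are solid. World frame = base frame: x ahead of the robot, y to its left, z up, the work surface at z = 0. Lengths are in m, angles in degrees, forces in N, time in s.
With the tool pointing down it reaches from about 0.4 to 0.825 m from the base axis. Payload 7 kg.
Tool frame: the origin (TCP) lies midway between the tips of the shut fingers; the grasp point (between the pads) lies 19 mm behind it; x points along the fingers, z is the direction in which the jaws open and shut, and the axes are right-handed (so a half turn about x gives the same grasp; the last joint's range is limited). The gripper opens to 88 mm and grips with 3 to 60 N. Pads are 19 mm wide; open, the fingers measure 130 mm over their backs; the gripper's body (78 mm by 193 mm) begins 47 mm behind the grasp point.
Start: joints at [16.507, 20.546, 0.682, 0, -70.136, -16.507], TCP at [0.675, -0, 0.227] pointing down, gripper open.
Joint ranges: [-176.03, 176.03], [-82.01, 121.73], [-58.28, 71.71], [-173.87, 95.51], [-174.79, -0.11], [-173.66, 173.66]. Speed limits (degrees/s): [136.94, 136.94, 172.46, 180, 180, 180].

INTERFACE

Orientations are given as [roll, pitch, yaw] about the fixed x, y, z axes, in that order (R = Rz(yaw) Ry(pitch) Rx(roll)).
In Python, from plant import ctrl gives the robot as it stands. The module is installed in compiled form; this text tells all that it offers.
- The arm moves only by the tool servo_tool, never from a script. Its argument "deltas" is a list of rows, each a list of 3 entries, a list of its own where there are three numbers: the turn, a rotation vector about the tool's x, y, z in degrees, then the shift along the tool's x, y, z in cm, then the finger opening in cm, from 0 to 8.76. A call has 1 to 5 rows; each row is the pose to reach, as a shift and turn from the pose measured when the call began, along the tool's axes at that moment; what a row does not reach only later rows make up. A row lasts 1/10 s, in which the tool goes at most 50 mm and 8.59 degrees, less where a joint would pass 70% of its speed; a pose out of reach is approached as far as the arm can. A call with a gripper value outside its range is refused whole. The fingers move at their own pace and stop on an object; the grip force is fixed at half the most. Time passes only in rows, so rows that repeat a pose let the fingers close. It gives the time, the measured TCP pose, the force and the opening at its end, in the units of the state.
- ctrl.get_obs(): the state, without advancing time (a new reading comes with each control period).
- ctrl.snapshot(name): name is "scene" or "side" or "wrist"; returns a dict with "image" (480x640x3 uint8, red, green, blue), "vertical_fov" (degrees; the focal length in pixels is half the picture's height over the tangent of half this angle, whatever the lens; pixels are square), "cx", "cy" (the principal point, pixels), "rvec" (rotation vector, rad) and "tvec" (3), from world to camera coordinates, as OpenCV has them. Camera axes: x right, y down, z forward; pixel columns grow to the right and rows downward; lengths in m; the calibration is good to about 2 mm. A picture is of the moment at which its call begins. There is no depth.
- ctrl.close_job(): hands the job in, once; it reports no verdict.
The state is a dict: "clock": time; "joint_pos": joint angles; "qvel": joint speeds; "tau": joint torques, N m; "tool_pos": TCP position; "orientation": TCP orientation; "force": force on the tool from outside, world axes, zero at the start; "moment": the same for the moment, N m; "opening": finger opening in m.
Only numpy, scipy, OpenCV 4.12 (cv2) and the standard library are available. Lean on these libraries where they do the work, as an engineer would, in place of code of your own. Each camera call takes 0.05 s, during which the arm holds its last target. There are 200 camera calls.

TASK

The little wooden shelf that carries the cue timer is not yet seated in its blue cradle: gently push it by its near edge, away from you along its runners, until you feel it drop level into the hidden notches. Then push the red post of the brass latch round until the latch lies fully across the shelf, and take your hand away. Use the fingertips only: do not grasp or lift anything, do not touch the timer, which must ride along on the shelf, and leave the things lying round the cradle where they are.

Things in the scene. Friction and masses are not known exactly. Their poses are not given: they have to be found in the camera images.
- cradle: fixed blue cradle, 280 mm long (x) by 186 mm wide (y) over two cheeks 6 mm thick, 58 mm high. Origin on the worktop under its middle; x points along the runners away from the robot (the way to push), y left, z up. Between the runners it is open down to two crossbars 10 mm high at x = +/-115 mm, 26 mm wide
- runner_mid (a point): point in the cradle frame at x = 0, y = 0, z = 45 mm, the height of the runners' tops. The two aluminium runners lie 64 to 87 mm either side of it in y. Each has two hidden notches 7 mm deep, 18 mm long, with upright walls. The runners are clamped at a different place each time: the shelf drops home with its middle somewhere at cradle x = 26 to 54 mm, then has 6 mm of play and goes no further
- shelf_board: loose wooden shelf board, 150 (x) by 170 (y) by 12 mm, 0.3 to 0.5 kg, on four black feet 12 mm long, 8 mm high at x = +/-57.5, y = +/-75.5 mm. Origin at the middle of the board's underside, axes as the cradle's. Sliding: origin 53 mm above the worktop; dropped home: 46 mm. Slides easily, with 1 to 3 N, 2 mm of play to either cheek, starts 35 to 95 mm short of home
- near_edge (a point): middle of the board's near edge, an upright face 12 mm high, to be pushed: at x = -75, y = 0, z = +6 mm in the board's frame; free on both sides between the runners, with nothing below it but the crossbars
- cue_timer: loose cream cue timer, 60 (x) by 70 (y) by 25 mm high, standing on the left half of the shelf board; origin at the middle of its underside. Not to be touched
- latch (a joint): angle of the brass latch in rad about an upright pivot on the right cheek. 0: its arm points to the cradle's -x, clear of the shelf; growing, it swings in over the shelf; 1.57 (the stop): it points to the cradle's +y, square across the shelf. Starts at -0.45 to 0.05. Stays where it is left; turns with about 1 N at the post. It passes over the shelf only when that is down, else it strikes its side
- latch_pivot (a point): the latch's pivot, at the height of the arm's underside: in the cradle frame x = 30, y = -104, z = 61 mm; axes as the cradle's
- latch_post (a point): top middle of the latch's red upright post, 14 mm in diameter, 50 mm out from the pivot; its top is 93 mm, and the top of the arm (14 mm wide, 6 mm thick) 67 mm above the worktop. At latch angle a it is at x = -50 cos a, y = +50 sin a mm from the pivot in the cradle frame
- cassette_grey: loose grey audio cassette, 64x100x12 mm, left of the cradle; bystander, origin under its middle
- fuse_box: loose small red card box, 45x60x18 mm, right of the cradle; bystander, origin under its middle
- usb_stick: loose blue memory stick with a ring, 95x27x14 mm, right of the cradle; bystander, origin under its middle

How it is judged (in metres and radians):
On the way, in this order (a step that is already met when the one before it is completed fails the run):
1. the shelf has dropped level into the notches, the latch still clear of it (z of shelf_board in the frame of cradle below 0.0485 m and angle between shelf_board's own z axis and vertical below 0.03 rad and value of joint latch below 0.6 rad), for 0.2 s.
2. the latch lies across the seated shelf (z of shelf_board in the frame of cradle below 0.0485 m and angle between shelf_board's own z axis and vertical below 0.03 rad and value of joint latch above 1.3 rad), for 0.2 s.
At the end, for the whole second after the job is handed in: the shelf is down in its notches (origin less than 48.5 mm above the worktop, level within 0.03 rad) and at rest, the latch is turned beyond 1.3 rad across it, and the timer stands on the shelf (its middle within 60 mm along and 70 mm across of the shelf's middle, upright within 0.1 rad) (all of step 2 and linear speed of shelf_board below 0.02 m/s and angle between cue_timer's own z axis and vertical below 0.1 rad and x of cue_timer in the frame of shelf_board between -0.06 and 0.06 m and y of cue_timer in the frame of shelf_board between -0.07 and 0.07 m and z of cue_timer in the frame of shelf_board between 0.005 and 0.02 m); the robot touches nothing.
It fails at once if the shelf is lifted off its runners or tipped up (z of shelf_board in the frame of cradle above 0.061 m or angle between shelf_board's own z axis and vertical above 0.15 rad).
It fails at once if the timer is touched by the robot (contact force between any of the fingers, the arm and cue_timer above 0.5 N).
It fails at once if the timer leaves the shelf or tips over (z of cue_timer in the frame of shelf_board above 0.03 m or z of cue_timer in the frame of shelf_board below 0 m or angle between cue_timer's own z axis and vertical above 0.3 rad).
It fails at once if the shelf is pushed with more than 45 N (contact force between any of the fingers, the arm and shelf_board above 45 N).
It fails at once if a thing beside the cradle is shifted more than 15 mm (distance of any of cassette_grey, fuse_box, usb_stick from where it was at the start of the episode above 0.015 m).
It also fails if it takes over 54 s, if anything falls off the work surface, if the arm or the gripper's body presses on something with over 40 N, if the wrist force passes 120 N, or if a joint passes its speed limit or range.

## Working session

There is one attempt and no reset: what is moved stays moved. The work goes in short steps, Python scripts to look and compute and a tool call to move; the robot and the scene stay as the last step left them, time stands still between calls to the robot, and variables do not carry over. Pictures are saved under pics/ and viewed, on a budget of 10 in all, crops included, one or two more only if the job needs it, and the job is handed in when it is done.

Besides the shell and the picture viewer there is one more tool, called after "Emit:" in YAML: its name, and indented under it one key for each argument. servo_tool: Moves the arm, as the interface text tells. Its arguments: {"type":"object","properties":{"deltas":{"type":"array","items":{"type":"array"}}},"required":["deltas"]}

```bash
mkdir -p pics
cat > h.py <<'E'
import numpy as np, cv2
from plant import ctrl
def cam(n,save=None):
    s=ctrl.snapshot(n)
    if save: cv2.imwrite('pics/'+save,cv2.cvtColor(s['image'],cv2.COLOR_RGB2BGR))
    return s
def KRT(s):
    h,w=s['image'].shape[:2]; f=h/2/np.tan(np.radians(s['vertical_fov'])/2)
    return np.array([[f,0,s['cx']],[0,f,s['cy']],[0,0,1]]),cv2.Rodrigues(np.array(s['rvec'],float))[0],np.array(s['tvec'],float)
def ray(s,uv,z):
    K,R,t=KRT(s); uv=np.atleast_2d(uv).astype(float)
    d=(R.T@np.linalg.inv(K)@np.c_[uv,np.ones(len(uv))].T).T; c=-R.T@t
    return c+d*((z-c[2])/d[:,2])[:,None]
def proj(s,P):
    K,R,t=KRT(s); p=(K@(R@np.atleast_2d(P).T+t[:,None])).T
    return p[:,:2]/p[:,2:]
E
python3 - <<'E'
from h import *
for n in ['scene','side','wrist']:
    s=cam(n,n+'0.png'); K,R,t=KRT(s); print(n,(-R.T@t).round(3),R[2].round(3),s['vertical_fov'])
o=ctrl.get_obs();print(o)
E
```

```text
scene [ 0.199 -0.343  0.651] [ 0.433  0.624 -0.65 ] 51.85733343007514
side [ 0.252 -0.426  0.569] [ 0.372  0.708 -0.6  ] 48.626502059942105
wrist [ 0.674 -0.07   0.383] [-0.002  0.256 -0.967] 65.49137512746228
{'clock': 0.15, 'joint_pos': array([ 1.65071188e+01,  2.05837474e+01,  6.45853400e-01, -1.50271107e-02,
       -7.01360750e+01, -1.65063362e+01]), 'qvel': array([-0.05494391, -0.17804452,  0.25264029,  0.08929856,  0.05371043,
       -0.04268674]), 'tau': array([ 1.39394037e-04, -5.83274567e+01,  2.93289685e+01,  7.00122759e+00,
        8.75052094e-03, -9.76538854e-05]), 'tool_pos': array([ 6.74627708e-01, -2.26902722e-05,  2.25817244e-01]), 'orientation': array([   5.69440064,   89.92469355, -174.30993189]), 'force': array([ 0.36355699, -0.52501459,  0.38224045]), 'moment': array([-0.00596485,  0.03947565,  0.00032483]), 'opening': 0.0876565806455271}
```

View pics/scene0.png

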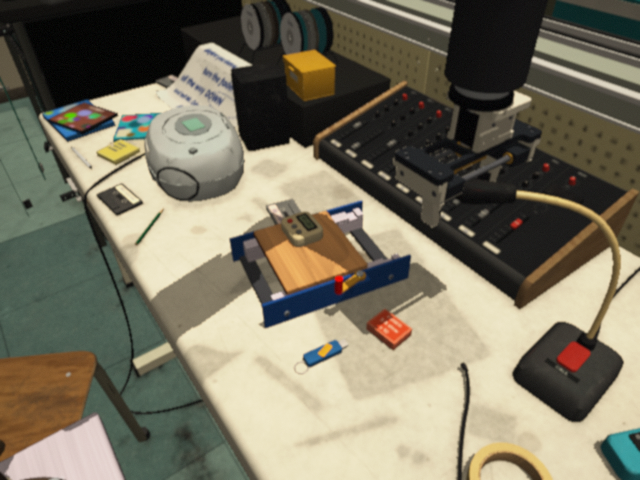

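View pics/side0.png

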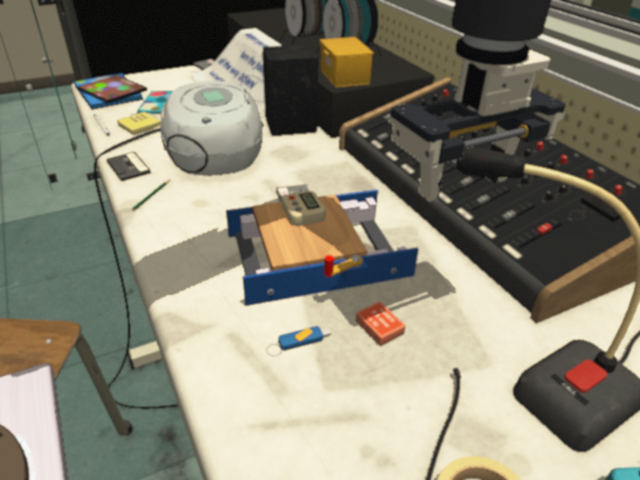

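View pics/wrist0.png

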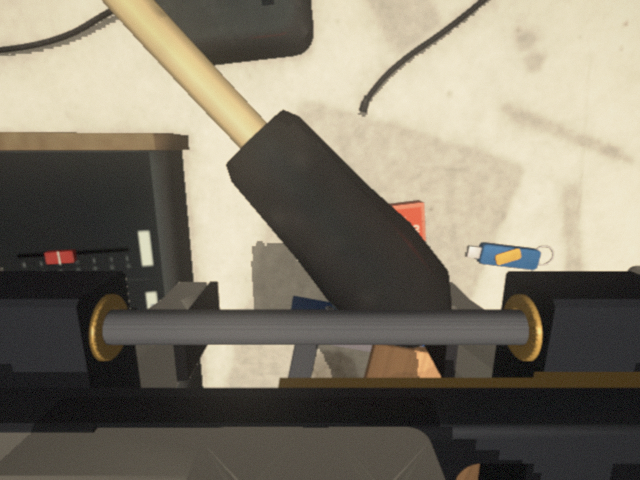

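Scene and side show the cradle (scene px ~230–410, 200–325) with the red post at (339,285) in scene and (329,265) in side. A black microphone on a gooseneck (tip about (465,190) in scene) hangs near the gripper. Memory stick and red box are right of the cradle. The wrist view is mostly blocked.

```bash
cat > m.py <<'E'
from h import *
from scipy.optimize import least_squares
def tri(S,uvs):
    A=[];b=[]
    for s,uv in zip(S,uvs):
        K,R,t=KRT(s);P=K@np.c_[R,t]
        for i in (0,1): r=uv[i]*P[2]-P[i];A.append(r[:3]);b.append(-r[3])
    return np.linalg.lstsq(np.array(A),np.array(b),rcond=None)[0]
E
python3 - <<'E'
from m import *
S=[cam('scene'),cam('side')]
print('mic tip',tri(S,[(463,190),(462,163)]),'neck',tri(S,[(515,194),(524,168)]), 'bend',tri(S,[(597,330),(607,350)]))
for s,n in zip(S,'ab'):
    im=s['image']; hsv=cv2.cvtColor(im,cv2.COLOR_RGB2HSV)
    red=cv2.inRange(hsv,(0,200,120),(6,255,255))|cv2.inRange(hsv,(174,200,120),(180,255,255))
    nn,l,st,c=cv2.connectedComponentsWithStats(red)
    print([(st[i].tolist(),c[i].round(1).tolist()) for i in range(1,nn) if st[i,4]>20 and 220<c[i][0]<430 and c[i][1]>180])
    bl=cv2.inRange(hsv,(105,140,40),(125,255,255));bl[:180]=0;bl[:,:220]=0;bl[:,430:]=0
    cs,_=cv2.findContours(bl,cv2.RETR_EXTERNAL,cv2.CHAIN_APPROX_NONE)
    for q in cs:
        if cv2.contourArea(q)>60:
            p=cv2.approxPolyDP(q,2.5,True)[:,0]
            print(n,cv2.contourArea(q)); print(np.c_[p,ray(s,p,.058)[:,:2].round(3),ray(s,p,0)[:,:2].round(3)])
    x0,y0=(222,192) if n=='a' else (215,175)
    cr=cv2.resize(im[y0:y0+150,x0:x0+200],None,fx=4,fy=4,interpolation=cv2.INTER_CUBIC)
    cv2.imwrite(f'pics/crop_{n}.png',cv2.cvtColor(cr,cv2.COLOR_RGB2BGR))
E
```

```text
mic tip [ 0.64809772 -0.02034462  0.27798948] neck [ 0.6928601  -0.06793698  0.2829227 ] bend [ 0.75428186 -0.20687703  0.10040345]
[([335, 275, 8, 8, 50], [338.6, 278.9]), ([371, 312, 18, 15, 99], [379.4, 319.3])]
a 2568.0
[[4.09e+02 2.57e+02 6.92e-01 8.90e-02 7.40e-01 1.32e-01]
 [3.65e+02 2.70e+02 6.09e-01 1.10e-01 6.49e-01 1.54e-01]
 [3.66e+02 2.79e+02 5.96e-01 9.20e-02 6.35e-01 1.35e-01]
 [3.41e+02 2.96e+02 5.39e-01 8.60e-02 5.72e-01 1.28e-01]
 [3.33e+02 2.93e+02 5.32e-01 9.90e-02 5.65e-01 1.42e-01]
 [3.33e+02 2.81e+02 5.49e-01 1.21e-01 5.83e-01 1.66e-01]
 [2.64e+02 3.03e+02 4.30e-01 1.47e-01 4.53e-01 1.95e-01]
 [2.65e+02 3.24e+02 4.09e-01 1.09e-01 4.30e-01 1.53e-01]
 [4.03e+02 2.78e+02 6.48e-01 5.70e-02 6.92e-01 9.60e-02]
 [4.07e+02 2.74e+02 6.60e-01 6.00e-02 7.05e-01 1.00e-01]]
a 213.5
[[252.    233.      0.501   0.311   0.531   0.375]
 [231.    240.      0.46    0.316   0.485   0.381]
 [234.    259.      0.44    0.267   0.464   0.327]
 [243.    254.      0.459   0.27    0.485   0.33 ]
 [241.    241.      0.473   0.303   0.5     0.366]
 [251.    237.      0.494   0.302   0.523 
[... 835 characters left out ...]
9e-01 9.00e-02 4.27e-01 1.49e-01]
 [4.12e+02 2.74e+02 6.51e-01 4.20e-02 6.97e-01 9.50e-02]]
b 249.0
[[250.    209.      0.497   0.307   0.525   0.39 ]
 [228.    212.      0.46    0.314   0.483   0.398]
 [230.    235.      0.441   0.25    0.462   0.326]
 [239.    231.      0.458   0.254   0.481   0.331]
 [238.    215.      0.472   0.298   0.497   0.38 ]
 [250.    212.      0.494   0.298   0.521   0.38 ]]
b 129.0
[[3.75e+02 1.91e+02 7.24e-01 2.65e-01 7.78e-01 3.43e-01]
 [3.39e+02 1.97e+02 6.55e-01 2.75e-01 7.00e-01 3.55e-01]
 [3.63e+02 1.99e+02 6.90e-01 2.51e-01 7.40e-01 3.28e-01]
 [3.67e+02 1.95e+02 7.04e-01 2.59e-01 7.55e-01 3.37e-01]
 [3.75e+02 1.96e+02 7.15e-01 2.50e-01 7.68e-01 3.27e-01]]
```

View pics/crop_a.png

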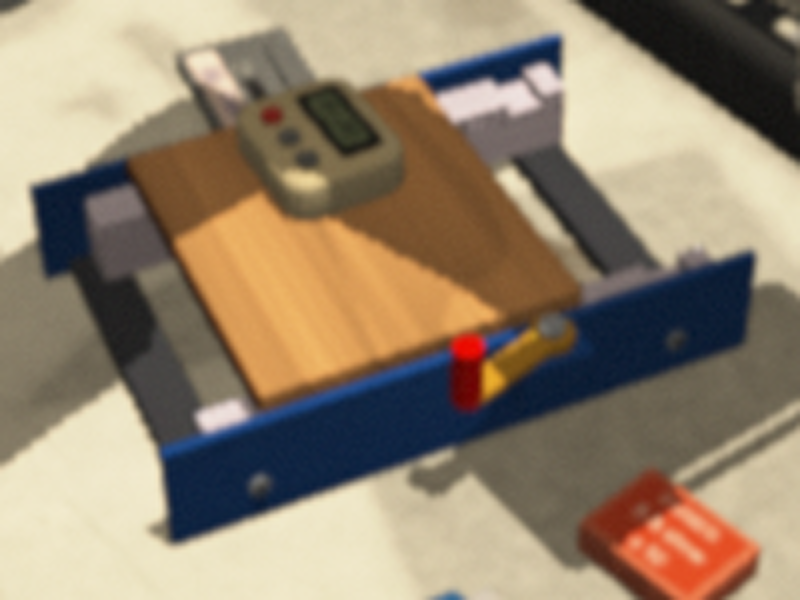

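The crop shows the board edges, timer, runners, latch (pointing to −x) and red post cleanly. Now I'll fit the poses.

Run:
```python
from m import *
from scipy.spatial.transform import Rotation as Ro
S=[cam('scene'),cam('side')];s=S[0]
c=lambda x,y:(222+x/4-.4,192+y/4-.4)
W=ray(s,[c(165,453),c(32,187),c(755,253),c(562,36)],.058)[:,:2]
L=np.array([[-.14,-.093],[-.14,.093],[.14,-.093],[.14,.093]])
r=least_squares(lambda p:(np.c_[L[:,0]*np.cos(p[2])-L[:,1]*np.sin(p[2])+p[0],L[:,0]*np.sin(p[2])+L[:,1]*np.cos(p[2])+p[1]]-W).ravel(),[.57,.2,-.2])
p=r.x;print('cradle',p[:2].round(4),np.degrees(p[2]).round(2),'res mm',(r.fun*1000).round(1))
Rz=np.array([[np.cos(p[2]),-np.sin(p[2])],[np.sin(p[2]),np.cos(p[2])]])
loc=lambda w:(np.atleast_2d(w)[:,:2]-p[:2])@Rz
np.save('cr.npy',p)
B=ray(s,[c(130,158),c(260,402),c(582,298)],.065);print('board corners local',loc(B).round(4).tolist())
print('post top local',loc(ray(s,[c(467,342)],.093)).round(4),loc(ray(S[1],[(329,257.5)],.093)).round(4),'pivot',loc(ray(s,[c(552,325)],.07)).round(4))
w=lambda x,y:(p[:2]+Rz@[x,y]).round(4)
print('pivot w',w(.03,-.104))
print('timer top local',loc(ray(s,[c(250,110),c(345,85),c(395,155),c(300,180)],.09)).round(3))
o=ctrl.get_obs();print(o['tool_pos'],Ro.from_euler('xyz',o['orientation'],degrees=True).as_matrix().round(3))
```

```text
cradle [0.5788 0.2067] -10.99 res mm [-2.8 -2.3 -0.8  2.5  1.  -3.4  2.6  3.2]
board corners local [[-0.093, 0.0829], [-0.0952, -0.0868], [0.0517, -0.0888]]
post top local [[-0.0169 -0.1166]] [[-0.0187 -0.1211]] pivot [[ 0.0299 -0.1022]]
pivot w [0.5884 0.0989]
timer top local [[-0.04   0.062]
 [ 0.007  0.061]
 [ 0.007  0.005]
 [-0.038  0.007]]
[ 6.74863186e-01 -3.25256989e-05  2.26322247e-01] [[-0. -0. -1.]
 [-0. -1.  0.]
 [-1.  0.  0.]]
```

Emit:
servo_tool:
  deltas:
    - [[0,0,0],[0,-4,0],0]
    - [[0,0,0],[0,-8,0],0]
    - [[0,0,0],[0,-12,2],0]
    - [[8,0,0],[0,-15,5],0]
    - [[16,0,0],[0,-18,9],0]

```text
clock: 0.85
tool_pos: [0.5844, 0.1813, 0.2255]
orientation: [50.9, 89.9, -145.4]
force: [0.1, 1.6, 0.2]
opening: 0.0538
```

Emit:
servo_tool:
  deltas:
    - [[8.5,0,0],[0,-0.4,3.5],0]
    - [[17,0,0],[0,-0.8,7],0]
    - [[25.5,0,0],[0,-1,10],0]
    - [[34,0,0],[0,-1.3,13.7],0]
    - [[42.5,0,0],[0,-1.3,13.7],0]

```text
clock: 1.35
tool_pos: [0.4537, 0.2332, 0.2262]
orientation: [13.7, 89.9, 134.6]
force: [0.6, -0.0, 1.2]
opening: 0.0128
```

Emit:
servo_tool:
  deltas:
    - [[8.5,0,0],[0,0,0],0]
    - [[17,0,0],[0,0,0],0]
    - [[25.5,0,0],[0,0,0],0]
    - [[34,0,0],[0,0,0],0]
    - [[42.5,0,0],[0,0,0],0]

```text
clock: 1.85
tool_pos: [0.4536, 0.2332, 0.2264]
orientation: [39.8, 89.9, 117.9]
force: [-0.7, 0.2, 0.0]
opening: 0.0003
```

```bash
cat > st.py <<'E'
from m import *
from scipy.spatial.transform import Rotation as Ro
p=np.load('cr.npy');c,s_=np.cos(p[2]),np.sin(p[2]);Rz=np.array([[c,-s_],[s_,c]])
loc=lambda w:(np.atleast_2d(w)[:,:2]-p[:2])@Rz
def st():
    o=ctrl.get_obs();M=Ro.from_euler('xyz',o['orientation'],degrees=True).as_matrix()
    C=np.array([[c,-s_,0],[s_,c,0],[0,0,1]])
    print(o['clock'],'local',loc(o['tool_pos']).round(4),o['tool_pos'][2].round(4),'F',o['force'].round(1),o['opening']);print((C.T@M).round(3))
E
python3 - <<'E'
from st import *
st(); cam('wrist','w1.png');
E
```

```text
1.85 local [[-0.1279  0.0021]] 0.2264 F [-0.7  0.2  0. ] 0.00027809107496002766
[[-0.001 -1.     0.016]
 [ 0.001  0.016  1.   ]
 [-1.     0.001  0.001]]
```

View pics/w1.png

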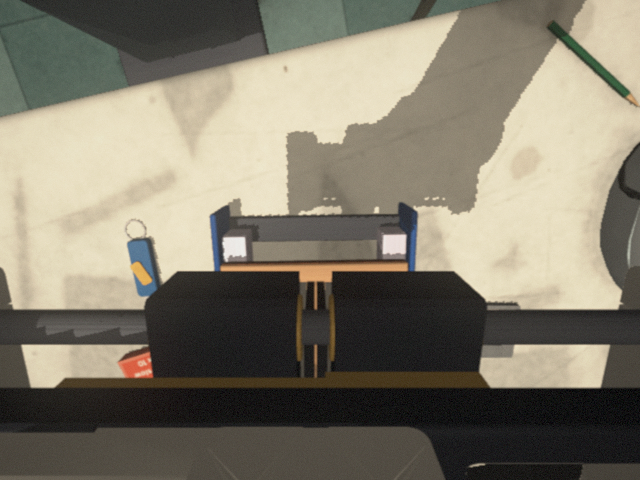

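The wrist view shows the board's near edge at row ~264 (columns 220–410), the near crossbar at row ~228, and the fingers above the board edge.

Run:
```python
from st import *
s=cam('wrist')
print('near edge',loc(ray(s,[(222,263),(408,263)],.065)).round(4).tolist())
print('crossbar near side (z.01)',loc(ray(s,[(240,215),(395,215)],.01)).round(4).tolist(),'cheek near tops',loc(ray(s,[(213,213),(416,210)],.058)).round(4).tolist())
```

```text
near edge [[-0.0979, -0.0828], [-0.0938, 0.0836]]
crossbar near side (z.01) [[-0.1313, -0.0748], [-0.1275, 0.0824]] cheek near tops [[-0.1421, -0.0886], [-0.1404, 0.0905]]
```

Emit:
servo_tool:
  deltas:
    - [[0,0,0],[4,0,0],0]
    - [[0,0,0],[8,0,0],0]
    - [[0,0,0],[12,0,0],0]
    - [[0,0,0],[16,0,0],0]
    - [[0,0,0],[17.8,0,0],0]

```text
clock: 2.45
tool_pos: [0.452, 0.2319, 0.0452]
orientation: [128.2, 89.8, -153.2]
force: [0.5, -0.2, -0.2]
opening: 0.0
```

Emit:
servo_tool:
  deltas:
    - [[0,0,0],[0,-0.5,0],0]
    - [[0,0,0],[0,-0.9,0],0]
    - [[0,0,0],[0,-1.3,0],0]
    - [[0,0,0],[0,-1.6,0],0]
    - [[0,0,0],[0,-1.9,0],0]

```text
clock: 2.95
tool_pos: [0.4715, 0.2285, 0.0463]
orientation: [109.9, 89.9, -171.5]
force: [-0.3, 0.2, 0.3]
opening: 0.001
```

Emit:
servo_tool:
  deltas:
    - [[0,0,0],[0,-0.3,0],0]
    - [[0,0,0],[0,-0.6,0],0]
    - [[0,0,0],[0,-0.9,0],0]
    - [[0,0,0],[0,-1.2,0],0]
    - [[0,0,0],[0,-1.5,0],0]

```text
clock: 3.45
tool_pos: [0.4863, 0.2255, 0.0462]
orientation: [111.7, 89.9, -169.7]
force: [-1.7, 0.3, 0.9]
opening: 0.0004
```

Emit:
servo_tool:
  deltas:
    - [[0,0,0],[0,-0.3,0],0]
    - [[0,0,0],[0,-0.6,0],0]
    - [[0,0,0],[0,-0.9,0],0]
    - [[0,0,0],[0,-1.2,0],0]
    - [[0,0,0],[0,-1.5,0],0]

```text
clock: 3.95
tool_pos: [0.5013, 0.2225, 0.0461]
orientation: [112.9, 89.9, -168.5]
force: [-1.1, 0.7, 0.4]
opening: 0.0006
```

Emit:
servo_tool:
  deltas:
    - [[0,0,0],[0,-0.3,0],0]
    - [[0,0,0],[0,-0.6,0],0]
    - [[0,0,0],[0,-0.9,0],0]
    - [[0,0,0],[0,-1.2,0],0]
    - [[0,0,0],[0,-1.5,0],0]

```text
clock: 4.45
tool_pos: [0.5162, 0.2194, 0.0461]
orientation: [112.2, 89.9, -169.2]
force: [-1.2, -0.4, -0.3]
opening: 0.0003
```

Now at local x ≈ −0.064; going on in finer steps with a check each time.

Emit:
servo_tool:
  deltas:
    - [[0,0,0],[0,-0.2,0],0]
    - [[0,0,0],[0,-0.4,0],0]
    - [[0,0,0],[0,-0.6,0],0]
    - [[0,0,0],[0,-0.8,0],0]

```text
clock: 4.85
tool_pos: [0.5242, 0.2178, 0.0461]
orientation: [112.6, 89.9, -168.8]
force: [-0.9, -0.6, 0.6]
opening: 0.0005
```

Emit:
servo_tool:
  deltas:
    - [[0,0,0],[0,-0.2,0],0]
    - [[0,0,0],[0,-0.4,0],0]
    - [[0,0,0],[0,-0.6,0],0]

```text
clock: 5.15
tool_pos: [0.5303, 0.2166, 0.0461]
orientation: [112.4, 89.9, -169.0]
force: [-1.1, -0.4, 0.7]
opening: 0.0003
```

Run:
```python
from st import *
st(); s=cam('side','s2.png'); im=s['image'][150:300,215:415]
cv2.imwrite('pics/s2c.png',cv2.cvtColor(cv2.resize(im,None,fx=4,fy=4,interpolation=cv2.INTER_CUBIC),cv2.COLOR_RGB2BGR))
```

```text
5.15 local [[-0.0495  0.0005]] 0.0461 F [-1.1 -0.4  0.7] 0.00029246803482703296
[[-0.002 -1.     0.007]
 [-0.001  0.007  1.   ]
 [-1.     0.002 -0.001]]
```

View pics/s2c.png

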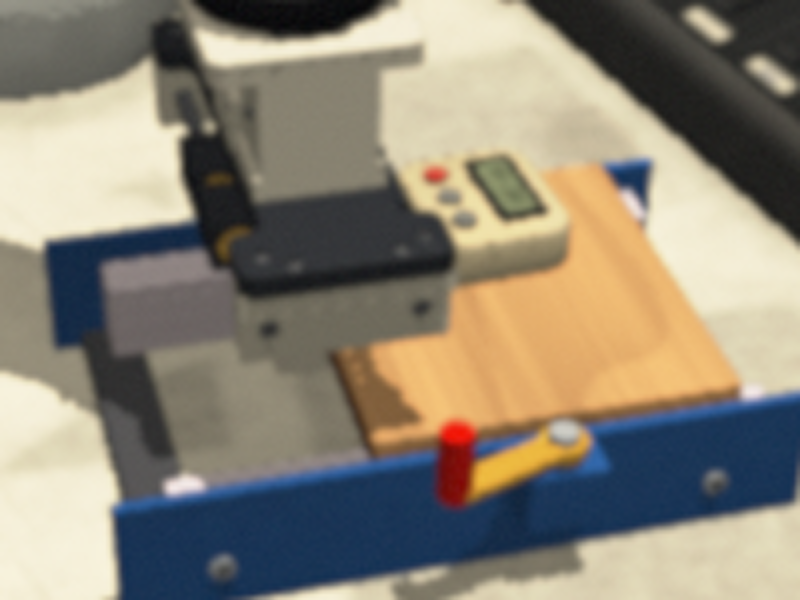

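The side crop shows the shelf moved with the timer riding, still above the cheek top and not dropped.

Emit:
servo_tool:
  deltas:
    - [[0,0,0],[0,-0.2,0],0]
    - [[0,0,0],[0,-0.4,0],0]
    - [[0,0,0],[0,-0.6,0],0]

```text
clock: 5.5
tool_pos: [0.5366, 0.2154, 0.046]
orientation: [113.0, 89.9, -168.3]
force: [-1.2, 0.2, 0.2]
opening: 0.0003
```

Emit:
servo_tool:
  deltas:
    - [[0,0,0],[0,-0.2,0],0]
    - [[0,0,0],[0,-0.4,0],0]
    - [[0,0,0],[0,-0.6,0],0]

```text
clock: 5.8
tool_pos: [0.5426, 0.2141, 0.0459]
orientation: [115.2, 89.9, -166.2]
force: [-1.4, 0.1, 0.4]
opening: 0.0003
```

Emit:
servo_tool:
  deltas:
    - [[0,0,0],[0,-0.2,0],0]
    - [[0,0,0],[0,-0.4,0],0]

```text
clock: 6.0
tool_pos: [0.5457, 0.2132, 0.0458]
orientation: [113.5, 89.8, -167.9]
force: [-14.2, 6.2, 10.5]
opening: 0.0004
```

Emit:
servo_tool:
  deltas:
    - [[0,0,0],[0,-0.2,0],0]
    - [[0,0,0],[0,-0.4,0],0]

```text
clock: 6.2
tool_pos: [0.5459, 0.2131, 0.0458]
orientation: [105.0, 89.4, -176.5]
force: [-30.2, 13.8, 20.9]
opening: 0.0006
```

Run:
```python
from st import *
st(); s=cam('side','s3.png'); im=s['image'][150:300,215:415]
cv2.imwrite('pics/s3c.png',cv2.cvtColor(cv2.resize(im,None,fx=4,fy=4,interpolation=cv2.INTER_CUBIC),cv2.COLOR_RGB2BGR))
print(loc(ray(s,[(215+375/4,150+435/4)],.065)))
```

```text
6.2 local [[-0.0335 -0.    ]] 0.0458 F [-30.2  13.8  20.9] 0.0006286171444280946
[[-0.009 -1.     0.008]
 [-0.002  0.008  1.   ]
 [-1.     0.009 -0.003]]
[[-0.03848409 -0.08318505]]
```

View pics/s3c.png

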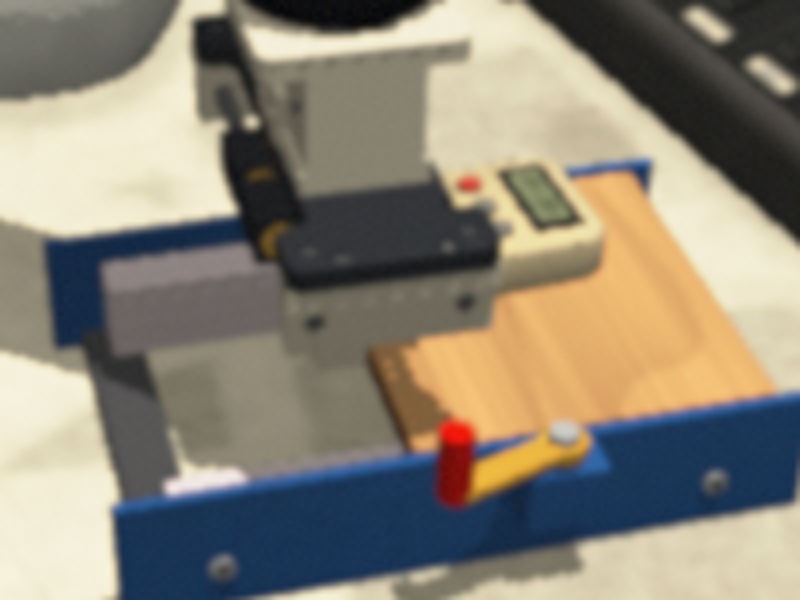

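The shelf has dropped: its side is now hidden behind the cheek and it has hit the notch wall. Backing straight off, then up.

Emit:
servo_tool:
  deltas:
    - [[0,0,0],[0,0.5,0],0]
    - [[0,0,0],[0,2,0],0]
    - [[0,0,0],[0,4,0],0]
    - [[0,0,0],[-4,4,0],0]
    - [[0,0,0],[-8,4,0],0]

```text
clock: 6.75
tool_pos: [0.5059, 0.2205, 0.1262]
orientation: [115.5, 89.3, -165.9]
force: [2.1, 0.7, 0.4]
opening: 0.0003
```

Run:
```python
from st import *
st(); S=[cam('scene','a4.png'),cam('side','s4.png')]
for s in S:
    hsv=cv2.cvtColor(s['image'],cv2.COLOR_RGB2HSV)
    m=cv2.inRange(hsv,(0,200,100),(6,255,255))|cv2.inRange(hsv,(174,200,100),(180,255,255))
    m[:220]=0;m[300:]=0;m[:,:310]=0;m[:,350:]=0
    ys,xs=np.nonzero(m);t=ys.min()
    tp=(xs[ys<t+5].mean(),t+2); print(tp,loc(ray(s,[tp],.093)).round(4))
im=S[1]['image'][150:300,215:415]
cv2.imwrite('pics/s4c.png',cv2.cvtColor(cv2.resize(im,None,fx=4,fy=4,interpolation=cv2.INTER_CUBIC),cv2.COLOR_RGB2BGR))
```

```text
6.75 local [[-0.0742 -0.0004]] 0.1262 F [2.1 0.7 0.4] 0.00028252986236047936
[[-0.011 -1.     0.007]
 [-0.005  0.007  1.   ]
 [-1.     0.011 -0.005]]
(np.float64(338.71875), np.int64(278)) [[-0.0173 -0.1186]]
(np.float64(328.77142857142854), np.int64(258)) [[-0.0194 -0.1221]]
```

View pics/s4c.png

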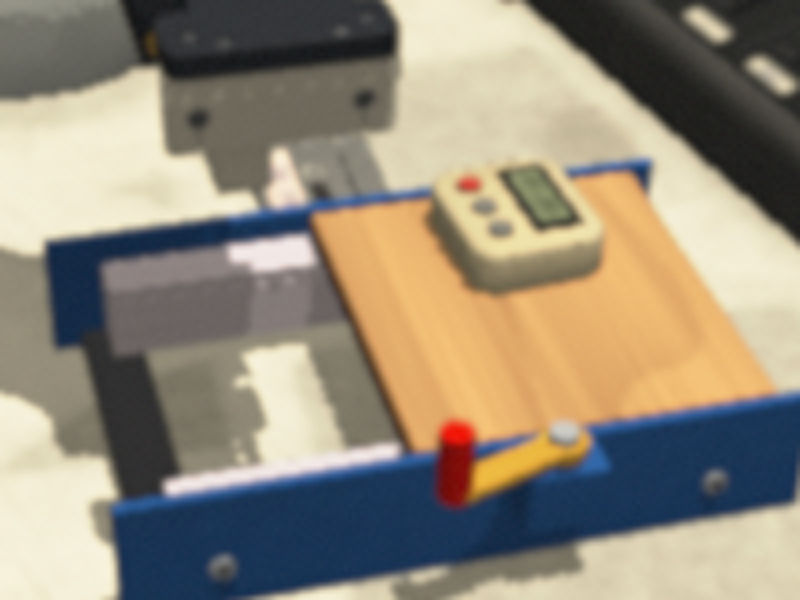

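The shelf is level and seated (side hidden along its whole length), the timer stands on it, and the latch is unmoved at about −0.32 rad. Next I'll compute the latch approach and arc.

```bash
cat > arc.py <<'E'
from st import *
C3=np.array([[c,-s_,0],[s_,c,0],[0,0,1]])
def target(a,d,z,r=.052):
    rad=np.array([-np.cos(a),np.sin(a)]);tan=np.array([np.sin(a),np.cos(a)])
    xy=p[:2]+Rz@(np.array([.03,-.104])+r*rad+d*tan)
    zz=np.r_[rad,0];x=np.array([0,0,-1.]);M=C3@np.c_[x,np.cross(zz,x),zz]
    return np.r_[xy,z],M
def deltas(ts):
    o=ctrl.get_obs();M0=Ro.from_euler('xyz',o['orientation'],degrees=True).as_matrix()
    for P,M in ts:
        print(np.degrees(Ro.from_matrix(M0.T@M).as_rotvec()).round(1).tolist(),(M0.T@(P-o['tool_pos'])*100).round(2).tolist(),P.round(3))
E
python3 - <<'E'
from arc import *
st();print(ctrl.get_obs()['joint_pos'].round(1))
deltas([target(-.32,-.035,.18),target(-.32,-.035,.077)])
E
```

```text
6.85 local [[-0.0708  0.0029]] 0.1318 F [ 0.6  0.9 -0.6] 0.0003581443645730445
[[-0.003 -1.     0.006]
 [ 0.004  0.006  1.   ]
 [-1.     0.003  0.004]]
[  43.6   14.2  -21.7   -0.3  -54.1 -144.8]
[-108.7, 0.3, 0.1] [-4.9, -6.33, -15.59] [0.541 0.058 0.18 ]
[-108.7, 0.3, 0.1] [5.4, -6.36, -15.63] [0.541 0.058 0.077]
```

Emit:
servo_tool:
  deltas:
    - [[-8,0,0],[-4,0,0],0]
    - [[-16,0,0],[-5,-1.5,-3],0]
    - [[-24,0,0],[-5,-3,-7],0]
    - [[-32,0,0],[-5,-4.7,-11],0]
    - [[-40,0,0],[-5,-6.3,-15.6],0]

```text
clock: 7.35
tool_pos: [0.5408, 0.0582, 0.1812]
orientation: [-21.5, 89.7, 97.2]
force: [0.6, 0.0, -0.0]
opening: 0.0004
```

Emit:
servo_tool:
  deltas:
    - [[-8.5,0,0],[0,0,0],0]
    - [[-17,0,0],[0,0,0],0]
    - [[-25.5,0,0],[0,0,0],0]
    - [[-34,0,0],[0,0,0],0]
    - [[-42.5,0,0],[0,0,0],0]

```text
clock: 7.85
tool_pos: [0.5404, 0.058, 0.1811]
orientation: [-70.2, 89.7, 91.3]
force: [-0.7, 0.7, 0.2]
opening: 0.0006
```

Emit:
servo_tool:
  deltas:
    - [[-8.5,0,0],[0,0,0],0]
    - [[-17,0,0],[0,0,0],0]
    - [[-25.5,0,0],[0,0,0],0]
    - [[-26,0,0],[0,0,0],0]

```text
clock: 8.25
tool_pos: [0.5401, 0.058, 0.1811]
orientation: [-102.1, 89.8, 85.6]
force: [0.5, 1.2, -0.2]
opening: 0.0006
```

Run:
```python
from arc import *
st()
deltas([target(-.32,-.035,.18),target(-.32,-.035,.077)])
```

```text
8.25 local [[-0.0096 -0.1534]] 0.1811 F [ 0.5  1.2 -0.2] 0.000574439916764945
[[-0.     0.32  -0.947]
 [ 0.004 -0.947 -0.32 ]
 [-1.    -0.004 -0.001]]
[0.3, -0.1, 0.2] [0.11, 0.06, -0.11] [0.541 0.058 0.18 ]
[0.3, -0.1, 0.2] [10.41, 0.1, -0.1] [0.541 0.058 0.077]
```

Emit:
servo_tool:
  deltas:
    - [[0,0,0],[3.5,0,0],0]
    - [[0,0,0],[7,0,0],0]
    - [[0,0,0],[9.5,0,0],0]
    - [[0,0,0],[10.4,0,0],0]

```text
clock: 8.65
tool_pos: [0.5383, 0.0578, 0.0746]
orientation: [-47.5, 89.7, 139.9]
force: [-1.0, -0.4, -0.3]
opening: 0.0005
```

Run:
```python
from arc import *
st()
deltas([target(-.32,-.026,.077),target(-.32,-.018,.077)]+[target(a,-.0165,.077) for a in (-.25,-.15,-.05)])
```

```text
8.65 local [[-0.0113 -0.1539]] 0.0746 F [-1.  -0.4 -0.3] 0.0005474150688955839
[[-0.004  0.316 -0.949]
 [ 0.002 -0.949 -0.316]
 [-1.    -0.003  0.003]]
[0.1, 0.2, 0.2] [-0.24, -0.84, -0.29] [0.54  0.066 0.077]
[0.1, 0.2, 0.2] [-0.24, -1.64, -0.29] [0.539 0.074 0.077]
[4.1, 0.2, 0.2] [-0.24, -2.16, -0.19] [0.537 0.079 0.077]
[9.8, 0.2, 0.2] [-0.24, -2.69, -0.09] [0.536 0.085 0.077]
[15.6, 0.2, 0.2] [-0.23, -3.24, -0.05] [0.535 0.09  0.077]
```

Emit:
servo_tool:
  deltas:
    - [[0,0,0],[-0.2,-0.8,-0.3],0]
    - [[0,0,0],[-0.2,-1.6,-0.3],0]
    - [[4,0,0],[-0.2,-2.2,-0.2],0]
    - [[10,0,0],[-0.2,-2.7,-0.1],0]
    - [[15.5,0,0],[-0.2,-3.2,0],0]

```text
clock: 9.15
tool_pos: [0.5354, 0.0908, 0.0785]
orientation: [-79.3, 89.8, 92.4]
force: [1.9, -1.7, -0.2]
opening: 0.0009
```

Run:
```python
from arc import *
st()
deltas([target(a,-.0165,.077) for a in (.05,.15,.25,.35,.45)])
s=cam('side','s5.png'); im=s['image'][150:300,215:415]
cv2.imwrite('pics/s5c.png',cv2.cvtColor(cv2.resize(im,None,fx=4,fy=4,interpolation=cv2.INTER_CUBIC),cv2.COLOR_RGB2BGR))
```

```text
9.15 local [[-0.0205 -0.1221]] 0.0785 F [ 1.9 -1.7 -0.2] 0.0008835185102172001
[[-0.001  0.047 -0.999]
 [ 0.004 -0.999 -0.047]
 [-1.    -0.004  0.001]]
[5.5, 0.1, 0.2] [0.15, -0.43, 0.21] [0.534 0.095 0.077]
[11.3, 0.1, 0.2] [0.16, -0.97, 0.29] [0.534 0.101 0.077]
[17.0, 0.1, 0.2] [0.16, -1.51, 0.33] [0.534 0.106 0.077]
[22.7, 0.1, 0.2] [0.16, -2.06, 0.3] [0.535 0.112 0.077]
[28.5, 0.1, 0.2] [0.16, -2.6, 0.23] [0.537 0.117 0.077]
```

View pics/s5c.png

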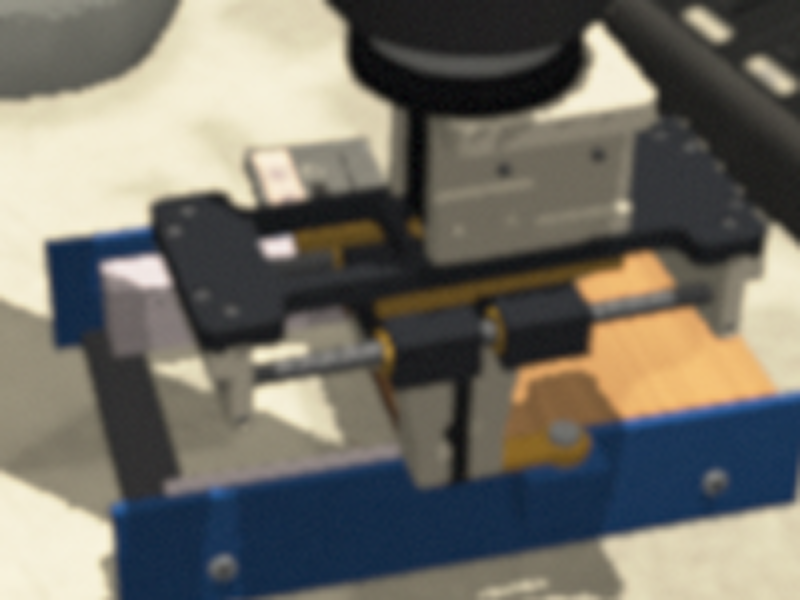

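The latch arm is now near 0 rad with the fingers flat behind the post. Continuing the arc.

Emit:
servo_tool:
  deltas:
    - [[5.5,0,0],[0.1,-0.4,0.2],0]
    - [[11.5,0,0],[0.1,-1,0.3],0]
    - [[17,0,0],[0.1,-1.5,0.3],0]
    - [[22.5,0,0],[0.1,-2.1,0.3],0]
    - [[28.5,0,0],[0.1,-2.6,0.2],0]

```text
clock: 9.7
tool_pos: [0.5377, 0.1181, 0.0791]
orientation: [-69.4, 89.7, 73.4]
force: [-0.6, -0.7, 0.1]
opening: 0.0005
```

Run:
```python
from arc import *
st()
deltas([target(a,-.0165,.077) for a in (.55,.65,.75,.85,.95)])
```

```text
9.7 local [[-0.0235 -0.0949]] 0.0791 F [-0.6 -0.7  0.1] 0.0005063860853994195
[[ 0.    -0.442 -0.897]
 [ 0.005 -0.897  0.442]
 [-1.    -0.005  0.002]]
[5.3, 0.1, 0.3] [0.21, -0.38, 0.13] [0.539 0.122 0.077]
[11.0, 0.1, 0.3] [0.21, -0.92, 0.22] [0.541 0.127 0.077]
[16.7, 0.1, 0.3] [0.21, -1.46, 0.25] [0.544 0.131 0.077]
[22.4, 0.2, 0.2] [0.22, -2.0, 0.24] [0.548 0.135 0.077]
[28.2, 0.2, 0.2] [0.22, -2.55, 0.16] [0.552 0.139 0.077]
```

Emit:
servo_tool:
  deltas:
    - [[5.5,0,0],[0.2,-0.4,0.1],0]
    - [[11,0,0],[0.2,-0.9,0.2],0]
    - [[16.5,0,0],[0.2,-1.5,0.2],0]
    - [[22.5,0,0],[0.2,-2,0.2],0]
    - [[28,0,0],[0.2,-2.6,0.2],0]

```text
clock: 10.2
tool_pos: [0.5522, 0.1406, 0.0786]
orientation: [-51.1, 89.7, 63.5]
force: [0.0, -1.6, 0.2]
opening: 0.0004
```

Run:
```python
from arc import *
st()
deltas([target(a,-.0165,.077) for a in (1.05,1.15,1.25,1.35,1.45,1.55)])
s=cam('scene','a6.png'); im=s['image'][170:320,222:422]
cv2.imwrite('pics/a6c.png',cv2.cvtColor(cv2.resize(im,None,fx=4,fy=4,interpolation=cv2.INTER_CUBIC),cv2.COLOR_RGB2BGR))
```

```text
10.2 local [[-0.0135 -0.07  ]] 0.0786 F [ 0.  -1.6  0.2] 0.0004377795018092546
[[ 0.002 -0.813 -0.582]
 [ 0.006 -0.582  0.813]
 [-1.    -0.005  0.004]]
[5.8, 0.2, 0.3] [0.17, -0.44, 0.04] [0.556 0.143 0.077]
[11.5, 0.2, 0.2] [0.17, -0.98, 0.13] [0.561 0.146 0.077]
[17.2, 0.3, 0.2] [0.17, -1.52, 0.16] [0.565 0.148 0.077]
[22.9, 0.3, 0.2] [0.17, -2.07, 0.13] [0.57  0.15  0.077]
[28.7, 0.3, 0.2] [0.18, -2.61, 0.06] [0.576 0.152 0.077]
[34.4, 0.3, 0.2] [0.18, -3.14, -0.08] [0.581 0.153 0.077]
```

View pics/a6c.png

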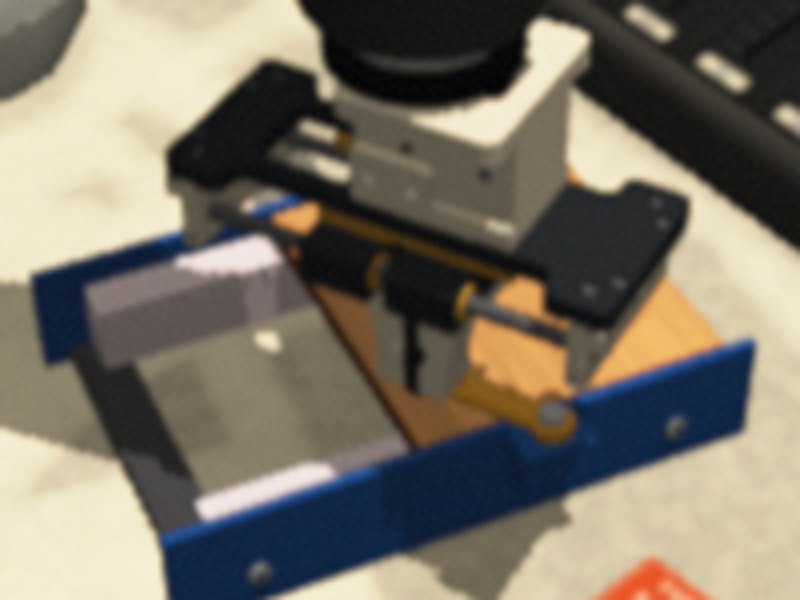

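The latch now passes over the seated shelf at roughly 0.95 rad. Finishing the swing.

Emit:
servo_tool:
  deltas:
    - [[6,0,0],[0.2,-0.4,0],0]
    - [[11.5,0,0],[0.2,-1,0.1],0]
    - [[17,0,0],[0.2,-1.5,0.2],0]
    - [[23,0,0],[0.2,-2.1,0.1],0]
    - [[28.5,0,0],[0.2,-2.6,0.1],0]

```text
clock: 10.75
tool_pos: [0.5764, 0.1534, 0.0778]
orientation: [-28.7, 89.6, 57.1]
force: [-1.8, -2.0, 0.8]
opening: 0.0003
```

Run:
```python
from arc import *
st()
deltas([target(a,-.0165,.077) for a in (1.5,1.55)]+[target(1.57,-.014,.077),target(1.57,-.05,.077),target(1.57,-.05,.2)])
```

```text
10.75 local [[ 0.0078 -0.0528]] 0.0778 F [-1.8 -2.   0.8] 0.0002718897183600412
[[ 0.003 -0.993 -0.118]
 [ 0.007 -0.118  0.993]
 [-1.    -0.003  0.006]]
[2.7, 0.4, 0.2] [0.08, -0.2, -0.07] [0.578 0.153 0.077]
[5.6, 0.4, 0.2] [0.08, -0.47, -0.01] [0.581 0.153 0.077]
[6.7, 0.4, 0.2] [0.08, -0.82, -0.02] [0.585 0.153 0.077]
[6.7, 0.4, 0.2] [0.07, 2.75, 0.4] [0.549 0.159 0.077]
[6.7, 0.4, 0.2] [-12.22, 2.71, 0.48] [0.549 0.159 0.2  ]
```

Emit:
servo_tool:
  deltas:
    - [[2.5,0,0],[0,-0.2,0],0]
    - [[5.5,0,0],[0,-0.5,0],0]
    - [[6.5,0,0],[0,-0.8,0],0]

```text
clock: 11.05
tool_pos: [0.583, 0.1532, 0.0784]
orientation: [-6.9, 89.6, 72.4]
force: [-13.1, 3.4, 4.9]
opening: 0.0004
```

Force rose to 13 N, so the latch is against its stop. Backing off and up.

Emit:
servo_tool:
  deltas:
    - [[0,0,0],[0,1.5,0],0]
    - [[0,0,0],[0,3.5,0],0]
    - [[0,0,0],[-4,4,0],0]
    - [[0,0,0],[-8,6,0],0]
    - [[0,0,0],[-12,10,0],0]

```text
clock: 11.55
tool_pos: [0.49, 0.1708, 0.1963]
orientation: [-20.8, 89.5, 58.7]
force: [0.2, 1.5, 0.7]
opening: 0.0002
```

Run:
```python
from arc import *
st()
S=[cam('scene','a7.png'),cam('side','s7.png')]
for s in S:
    hsv=cv2.cvtColor(s['image'],cv2.COLOR_RGB2HSV)
    m=cv2.inRange(hsv,(0,200,100),(6,255,255))|cv2.inRange(hsv,(174,200,100),(180,255,255))
    m[:215]=0;m[300:]=0;m[:,:310]=0;m[:,380:]=0
    n,l,stt,_=cv2.connectedComponentsWithStats(m); i=1+stt[1:,4].argmax()
    ys,xs=np.nonzero(l==i);t=ys.min();tp=(xs[ys<t+5].mean(),t+2);q=loc(ray(s,[tp],.093))[0]-[.03,-.104]
    print(tp,stt[i],q.round(4),'angle',np.arctan2(q[1],-q[0]))
im=S[1]['image'][150:300,215:415]
cv2.imwrite('pics/s7c.png',cv2.cvtColor(cv2.resize(im,None,fx=4,fy=4,interpolation=cv2.INTER_CUBIC),cv2.COLOR_RGB2BGR))
```

```text
11.55 local [[-0.0803 -0.0522]] 0.1963 F [0.2 1.5 0.7] 0.00016271696538246996
[[ 0.003 -1.    -0.008]
 [ 0.008 -0.008  1.   ]
 [-1.    -0.003  0.008]]
(np.float64(346.3703703703704), np.int64(245)) [343 243   7  14  64] [-0.0006  0.0508] angle 1.5590979316058748
(np.float64(345.90625), np.int64(228)) [343 226   7  15  91] [-0.0029  0.0457] angle 1.5073342111716472
```

View pics/s7c.png

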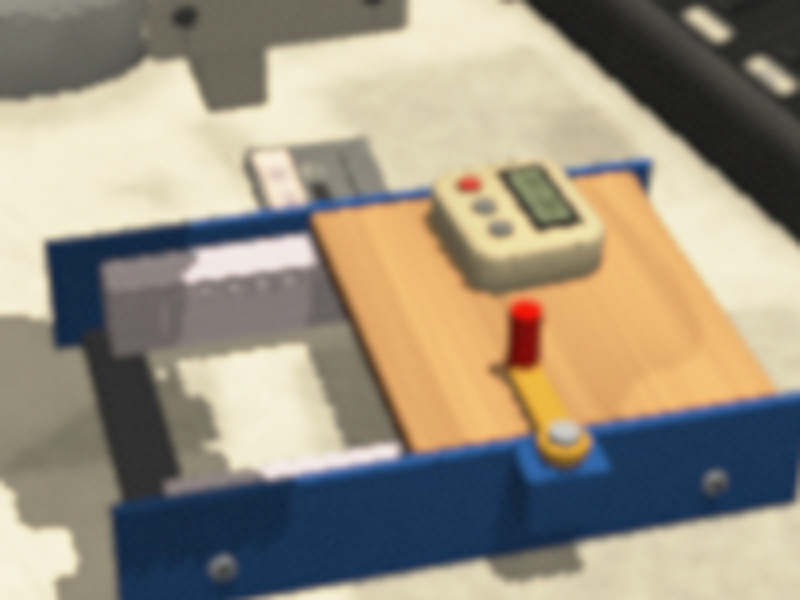

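The latch lies square across the seated shelf, the timer is upright on it, and the hand is clear. Handing in.

```bash
python3 -c "
from plant import ctrl
print(ctrl.close_job())"
```

```text
the job is handed in; nothing more can be done
None
```

The shelf is seated in the cradle, the latch is across it, and I've handed the job in at about 11.7 s; no verdict was reported.

I pushed the shelf by its near edge with shut fingers. It slid at about 1–2 N, then dropped and hit the notch wall. I then pushed the red post round its arc until the latch met its stop, at about 13 N, and backed away upward.

**Last checks:**
- **Shelf:** it looks level and down along its full length in the side picture. I judged this by eye and did not measure its height.
- **Timer:** it stands upright on the shelf.
- **Latch:** the scene view gives 1.56 rad and the side view 1.51 rad. They differ slightly, but both are well above the 1.3 rad needed.
- **Hand:** it is clear, about 0.2 m above the worktop, and the tool force is near zero.

**Less certain points:**
- **Peak push:** the tool force at the notch wall reached about 39 N, close to the 45 N limit. I read it only at the end of each move, so a brief higher peak can't be ruled out.
- **Cradle angle:** the scene and wrist views disagreed by about 1°, which did no harm.
- **Bystanders:** I did not measure whether the things round the cradle moved. The cassette looks unmoved in the last pictures, and the fingers never went near the red box or the memory stick.

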